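# Seat the microscope stage plate on its locating pins

## Robot

A 6-joint arm with a two-finger parallel gripper is mounted at the origin on the work surface. World frame = base frame: x ahead of the robot, y to its left, z up, the work surface at z = 0. Lengths are in m, angles in rad, forces in N, time in s.
With the tool pointing down it reaches from about 0.3 to 0.875 m from the base axis. Payload 6.4 kg.
Tool frame: the origin (TCP) lies between the finger pads; the fingertips stand 8 mm ahead of it and the grasp point (between the pads) lies 11 mm behind it; z points along the fingers, y is the direction in which the jaws open and shut (so a half turn about z gives the same grasp; the last joint's range is limited). The gripper opens to 85 mm and grips with 20 to 120 N. Pads are 22 mm wide; open, the fingers measure 114 mm over their backs; the gripper's body (76 mm by 85 mm) begins 54 mm behind the grasp point. The pads swing forward as they close: fully open they stand 13 mm farther back than shut.
Start: joints at [0.991, 0.181, 1.607, -0, 1.354, -0.206], TCP at [0.21, 0.535, 0.239] pointing down, gripper open.
Joint ranges: [-2.99, 2.99], [-0.89, 2.07], [0.3, 2.58], [-1.14, 4.28], [0, 2.63], [-3.12, 3.12]. Speed limits (rad/s): [2.57, 2.57, 3.01, 3.14, 3.14, 3.14].

## Interface

Orientations are given as a unit quaternion [w, x, y, z].
In Python, from bench import monitor, viewer, workorder, spotter gives the robot as it stands. The module is installed in compiled form; this text tells all that it offers.
- The arm moves only by the tool move_arm, never from a script. Its argument "motion" is a list of rows, each a list of 3 entries, a list of its own where there are three numbers: the shift along the tool's x, y, z in units of 60 mm (1.0 is 60 mm), then the turn, a rotation vector about the tool's x, y, z in units of 8 degrees (1.0 is 8 degrees), then the opening in per cent of the stroke, from 0 (shut) to 100 (fully open). In form: [[[dx, dy, dz], [rx, ry, rz], grip], ...]. A call has 1 to 10 rows; each row is the pose to reach, as a shift and turn from the pose commanded when the call began, along the tool's axes at that moment; what a row does not reach only later rows make up. A row lasts 1/8 s, in which the tool goes at most 62.5 mm and 10.7 degrees, less where a joint would pass 70% of its speed; a pose out of reach is approached as far as the arm can. A call with a gripper value outside its range is refused whole. The fingers move at their own pace and stop on an object; the grip force is fixed at half the most. Time passes only in rows, so rows that repeat a pose let the fingers close. It gives the time, the measured TCP pose, the force and the opening at its end, in the units of the state.
- monitor.get_obs(): the state, without advancing time (a new reading comes with each control period).
- viewer.camera(name): name is "side" or "top"; returns the picture (420x560x3 uint8, blue, green, red); there is no depth.
- viewer.calibration(name): a dict with "fovy" (degrees; the focal length in pixels is half the picture's height over the tangent of half this angle, whatever the lens; pixels are square), "cx", "cy" (the principal point, pixels), "distortion" ([k1, k2, p1, p2, k3] as OpenCV has them; the pictures are not rectified), "extrinsics" (4x4, takes a point from camera to world coordinates). Camera axes: x right, y down, z forward; pixel columns grow to the right and rows downward; lengths in m; the calibration is good to about 2 mm. A picture is of the moment at which its call begins. calibration takes no time and is no camera call.
- workorder.hand_in(): hands the job in, once; it reports no verdict.
Trained networks look in the newest picture that a camera, given by its name, has taken for a name from the list of things; names that differ only in an ending like _2 or _b are one class to them, and where a whole thing is asked for, a point or a joint stands for the part that bears it (a point fixed in the world has none). Each returns a list of dicts, best first, with "score" (0 to 1); they miss things now and then, are a little off and sometimes report something else, mostly with a low value. They report only what shows in the picture. A call takes as long as a camera call. They do not tell look-alikes from the thing itself.
- spotter.search_frame(camera, name): "centre" ([column, row] as shares, 0 to 1, of the picture: columns of its width, rows of its height, amid what is visible of it).
- spotter.outline_of(camera, name): "region" (420x560 bool, what is visible of it) and "centre" ([column, row] as shares, 0 to 1, of the picture: columns of its width, rows of its height, amid what is visible of it).
The state is a dict: "time_s": time; "q": joint angles; "dq": joint speeds; "joint_efforts": joint torques, N m; "eef_pos": TCP position; "eef_rot": TCP orientation; "wrist_force": force on the tool from outside, world axes, zero at the start; "torque": the same for the moment, N m; "opening": opening from 0.0 (shut) to 1.0 (fully open).
Only numpy, scipy, OpenCV 4.12 (cv2) and the standard library are available. Lean on these libraries where they do the work, as an engineer would, in place of code of your own. Each camera call takes 0.05 s, during which the arm holds its last target. There are 200 camera calls.

## Task

The black stage plate is lying askew on the grey hand rest of the microscope base. Nudge it along with your fingertips, without picking it up, until its two holes drop over the two brass locating pins and it lies flat and fully down on the white seat. Leave the brass thumbscrews and everything else on the table undisturbed, and let go of everything at the end.

Things in the scene. Friction and masses are not known exactly. Their poses are not given: they have to be found in the camera images.
- base: White base of a stereo microscope, column taken out, fixed to the table: 280 mm (own x, -130 to +150 mm) by 220 mm (own y), 30 mm high. Origin on the table (z=0); own x points away from the robot, turned up to 0.3 rad either way. A blue column socket, 44 mm across and 25 mm high, stands on it at own x=126, y=0.
- plate: Black stage plate with a round white window: 90 mm (own x) by 140 mm (own y), 10 mm thick, about 0.3 kg, loose. Origin at the centre of its underside. Two through holes, 12 mm across and ringed in white, at own x=-15, y=+50 and -50 mm. It starts flat on the hand rest, holes 70 to 98 mm short of the pins along the base's x, up to 25 mm off sideways, turned up to 0.28 rad from the base.
- step (a point): Middle of the top edge of the hand rest, at own x=-4, y=0, z=36 mm of the base. The grey hand rest, 6 mm thick, covers the base's near part, own x -130 to -4 mm, full width, its top 36 mm above the table. Here it ends in a square step down to the white seat, whose top is 30 mm above the table.
- seat (a point): Where the origin of the seated plate belongs: own x=45, y=0, z=30 mm of the base, plate yaw equal to the base's. The near edge is then 4 mm beyond the step, the top 4 mm above the hand rest. Pushed square to the base, the plate slides level off the step over the pin tops, dips at its far edge on to the seat, then its holes drop over the pins, which stop it.
- pin_left (a point): Foot, on the seat, of the brass pin on the base's +y side: 8 mm across, 5.5 mm high, its upper 2.5 mm tapering to 4 mm across at the top. At own x=30, y=50, z=30 mm of the base.
- pin_right (a point): The same for the pin on the -y side: own x=30, y=-50, z=30 mm of the base.
- hole_left (a point): Centre of the plate's +y hole, at the plate's underside. It belongs over pin_left.
- hole_right (a point): Centre of the plate's -y hole, at the plate's underside. It belongs over pin_right.
- screw_left: Loose brass thumbscrew standing head-down on the seat near the base's far +y corner, about own x=120, y=85 mm of the base; 20 mm across, 22 mm high, origin under its foot. Leave alone.
- screw_right: The same near the far -y corner, about own x=120, y=-85 mm. Leave alone.
- dish: Small clear glass dish, 70 mm across, 35 mm high, on the table; origin under its centre. Leave alone.
- jar: Amber glass jar, 50 mm across, 60 mm high, on the table; origin under its centre. Leave alone.
- eyepiece: Black eyepiece, 38 mm across, 55 mm high, standing on the table; origin under its centre. Leave alone.
- driver: Screwdriver, 160 mm long, red handle, lying on the table along its own x. Leave alone.
Things that resemble listed ones, but are neither listed nor needed, are in the scene too. There is more than one size of the plate; the one meant has the size given above.

How it is judged:
By the outcome, as a careful person would: the job done as asked, in the order asked, and still so for the second after the job is handed in, with the robot touching nothing.
It also fails if it takes over 58 s, if anything falls off the work surface, if the arm or the gripper's body presses on something with over 40 N, if the wrist force passes 120 N, or if a joint passes its speed limit or range.

## Working session

There is one attempt and no reset: what is moved stays moved. The work goes in short steps, Python scripts to look and compute and a tool call to move; the robot and the scene stay as the last step left them, time stands still between calls to the robot, and variables do not carry over. Pictures are saved under pics/ and viewed, about 8 in all and at most 12, crops included, and the job is handed in when it is done.

Besides the shell and the picture viewer there is one more tool, called after "Request:" by a JSON object that holds its "name" and its "arguments", one argument or row to a line. move_arm: Moves the arm, as the interface text tells. Its arguments: {"type":"object","properties":{"motion":{"type":"array","items":{"type":"array"}}},"required":["motion"]}

```bash
mkdir -p pics; cat > h.py <<'E'
import numpy as np, cv2
from bench import monitor, viewer, workorder, spotter
def cal(n):
    c=viewer.calibration(n); f=210/np.tan(np.radians(c["fovy"])/2)
    return np.array([[f,0,c["cx"]],[0,f,c["cy"]],[0,0,1]]),np.array(c["distortion"],float),np.array(c["extrinsics"],float)
def ray(n,uv,z):
    K,D,T=cal(n); p=cv2.undistortPoints(np.array(uv,float).reshape(-1,1,2),K,D).reshape(-1,2)
    d=np.c_[p,np.ones(len(p))]@T[:3,:3].T; o=T[:3,3]
    return o+d*((z-o[2])/d[:,2])[:,None]
def proj(n,P):
    K,D,T=cal(n); R=T[:3,:3].T
    return cv2.projectPoints(np.array(P,float).reshape(-1,1,3),cv2.Rodrigues(R)[0],-R@T[:3,3],K,D)[0].reshape(-1,2)
E
python3 - <<'E'
from h import *
a=viewer.camera("top");b=viewer.camera("side")
cv2.imwrite("pics/top0.png",a);cv2.imwrite("pics/side0.png",b)
for n in("top","side"):
    print(n,cal(n)[2].round(3).tolist(), cal(n)[0][0,0])
    for t in("base","plate","hole_left","pin_left","pin_right","screw_left","screw_right"):
        print(t,[(round(r["score"],2),(np.array(r["centre"])*[560,420]).round(1).tolist()) for r in spotter.search_frame(n,t)])
o=monitor.get_obs();print({k:np.round(v,3).tolist() for k,v in o.items()})
E
```

```text
top [[-0.001, -0.989, 0.149, 0.381], [-1.0, 0.0, -0.002, 0.007], [0.002, -0.149, -0.989, 1.267], [0.0, 0.0, 0.0, 1.0]] 474.8756449045102
base [(0.77, [276.2, 188.6])]
plate [(0.83, [372.6, 274.0]), (0.67, [297.5, 212.6]), (0.59, [378.7, 209.6])]
hole_left [(0.91, [375.0, 275.4]), (0.85, [379.2, 210.7]), (0.59, [295.8, 210.1])]
pin_left [(0.85, [274.7, 190.2]), (0.5, [292.9, 210.7])]
pin_right [(0.58, [273.4, 193.2])]
screw_left [(0.58, [239.3, 163.5])]
screw_right [(0.48, [304.0, 146.0])]
side [[0.819, -0.283, 0.499, -0.131], [-0.573, -0.39, 0.721, -0.985], [-0.009, -0.876, -0.481, 0.741], [0.0, 0.0, 0.0, 1.0]] 466.0478273461938
base [(0.68, [303.3, 218.9])]
plate [(0.95, [289.5, 222.9]), (0.91, [285.5, 295.1]), (0.83, [345.2, 275.0])]
hole_left [(0.89, [349.0, 271.0]), (0.87, [292.3, 225.1]), (0.75, [290.9, 294.3])]
pin_left [(0.71, [297.8, 215.2])]
pin_right [(0.59, [299.5, 217.6])]
screw_left []
screw_right []
{'time_s': 0.8, 'q': [0.991, 0.181, 1.607, 0.0, 1.354, -0.206], 'dq': [0.0, 0.001, 0.0, -0.001, -0.0, -0.001], 'joint_efforts': [-0.0, -44.48, -35.167, -0.0, 0.0, -0.0], 'eef_pos': [0.21, 0.535, 0.239], 'eef_rot': [0.0, 0.186, 0.983, 0.0], 'wrist_force': [1.035, 0.291, 0.431], 'torque': [-0.035, 0.012, -0.039], 'opening': 0.996}
```

View pics/top0.png

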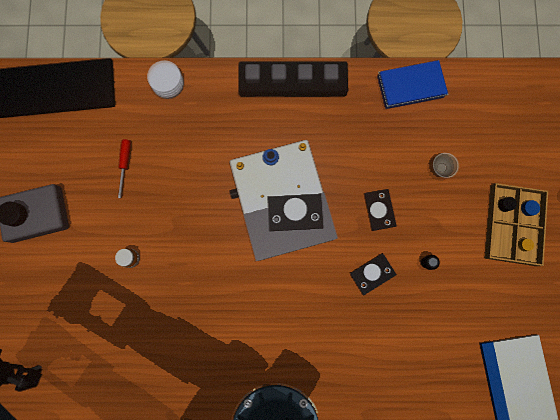

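View pics/side0.png

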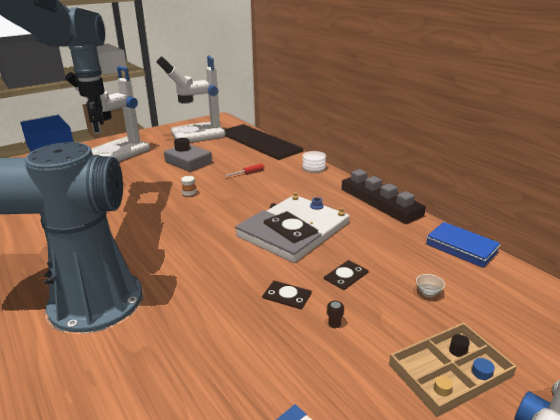

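The top view (up = +x, left = +y) shows the base at about (283,200). The candidates for the plate are (296,211) on the hand rest, and two smaller ones on the table at (379,210) and (373,274). I choose the first, since it is on the rest and the largest, and check it in a crop.

```bash
python3 - <<'E'
from h import *
a=cv2.imread("pics/top0.png")
cv2.imwrite("pics/c0.png",cv2.resize(a[135:265,222:347],None,fx=4.6,fy=4.6,interpolation=cv2.INTER_CUBIC))
E
```

```text
(no output)
```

View pics/c0.png

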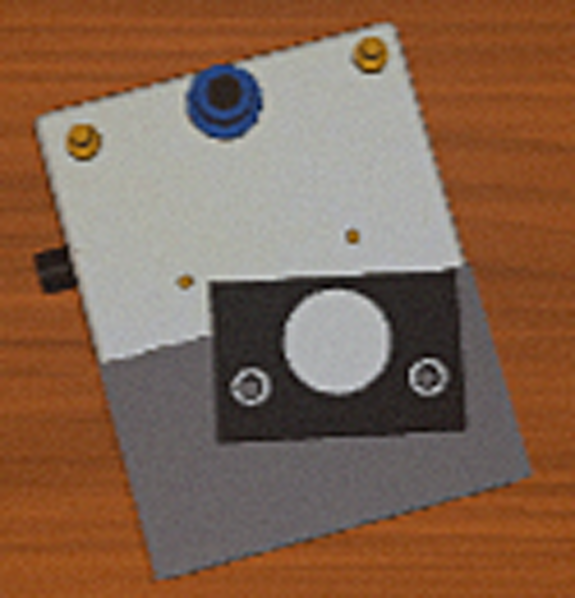

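```bash
cat >> h.py <<'E'
from scipy.optimize import least_squares
def fit(n,uv,L,z):
    W=np.vstack([ray(n,[p],zz) for p,zz in zip(uv,z)])[:,:2]; L=np.array(L,float)/1e3
    def tr(s): c,k=np.cos(s[2]),np.sin(s[2]); return L@np.array([[c,k],[-k,c]])+s[:2]
    r=least_squares(lambda s:(tr(s)-W).ravel(),[W[:,0].mean(),W[:,1].mean(),0]); return r.x,(tr(r.x)-W)*1e3
def rel(b,p):
    c,k=np.cos(b[2]),np.sin(b[2]); d=p[:2]-b[:2]; return np.array([c*d[0]+k*d[1],-k*d[0]+c*d[1],p[2]-b[2]])
E
python3 - <<'E'
from h import *
q=lambda P:np.array(P)/4.6+[222-.4,135-.4]
b,r=fit("top",q([(38,118),(395,25),(155,578),(530,470),(185,281),(352,237)]),[(150,110),(150,-110),(-130,110),(-130,-110),(30,50),(30,-50)],[.03,.03,.036,.036,.0345,.0345])
print("base",b,r.round(1).tolist())
p,r=fit("top",q([(251,386),(428,376),(210,283),(458,267),(466,431),(219,442)]),[(-15,50),(-15,-50),(45,70),(45,-70),(-45,-70),(-45,70)],[.046]*6)
print("plate",p,r.round(1).tolist()); print(rel(b,p))
E
```

```text
base [ 0.57647181 -0.02304413  0.26595878] [[2.5, 3.6], [4.5, -0.6], [-1.9, -0.6], [-4.5, -1.5], [-0.7, -0.1], [0.0, -0.8]]
plate [ 0.54856887 -0.05357654  0.05210645] [[-0.0, -0.1], [-0.5, -0.2], [0.0, -0.1], [-1.8, 0.8], [1.7, -0.8], [0.6, 0.3]]
[-0.03494687 -0.02212507 -0.21385233]
```

```bash
cat >> h.py <<'E'
from scipy.spatial.transform import Rotation as Ro
B=np.array([0.57647,-0.02304,0.26596])
def tcp():
    o=monitor.get_obs(); w=o["eef_rot"]; R=Ro.from_quat([w[1],w[2],w[3],w[0]]); p=np.array(o["eef_pos"])
    y=R.as_matrix()[:,1]; return o,p,R,np.arctan2(y[1],y[0])
def goal(bx,by,z,yaw):
    """shift/turn units to TCP at base-frame bx,by (mm), height z mm, tool y at angle yaw (rad, rel base)"""
    o,p,R,_=tcp(); a=B[2]; t=np.array([B[0]+(np.cos(a)*bx-np.sin(a)*by)/1e3,B[1]+(np.sin(a)*bx+np.cos(a)*by)/1e3,z/1e3])
    y=np.array([np.cos(a+yaw),np.sin(a+yaw),0]); zz=np.array([0,0,-1.]); G=Ro.from_matrix(np.c_[np.cross(y,zz),y,zz])
    print((bx,by,z),"shift",(R.inv().apply(t-p)/.06).round(3).tolist(),"turn",(np.degrees((R.inv()*G).as_rotvec())/8).round(3).tolist())
def state():
    o,p,R,y=tcp(); print("t",o["time_s"],"base-frame TCP mm",(rel(B,np.r_[p[:2],y])*[1e3,1e3,1]).round(3).tolist(),"z",(p[2]*1e3).round(1),"F",np.round(o["wrist_force"],1),"open",o["opening"])
E
python3 - <<'E'
from h import *
goal(-65,87,100,0)
E
```

```text
(-65, 87, 100) shift [-7.35, -5.917, 2.321] turn [0.0, -0.0, 6.668]
```

Request:
{"name": "move_arm", "arguments": {
  "motion": [
    [[-7.35,-5.92,1],[0,0,6.67],60],
    [[-7.35,-5.92,1],[0,0,6.67],60],
    [[-7.35,-5.92,1],[0,0,6.67],60],
    [[-7.35,-5.92,1],[0,0,6.67],60],
    [[-7.35,-5.92,1],[0,0,6.67],60],
    [[-7.35,-5.92,1],[0,0,6.67],60],
    [[-7.35,-5.92,1],[0,0,6.67],60],
    [[-7.35,-5.92,1],[0,0,6.67],60],
    [[-7.35,-5.92,1],[0,0,6.67],60],
    [[-7.35,-5.92,1],[0,0,6.67],60]
  ]
}}

```text
time_s: 2.05
eef_pos: [0.4923, 0.0401, 0.1791]
eef_rot: [0.0, 0.609, 0.793, -0.0]
wrist_force: [-0.3, 0.6, -0.2]
opening: 0.6
```

```bash
python3 -c "
from h import *
state();goal(-65,87,50,0)"
```

```text
t 2.05 base-frame TCP mm [-64.652, 83.097, -0.005] z 179.1 F [-0.3  0.6 -0.2] open 0.5999757635690083
(-65, 87, 50) shift [0.067, -0.006, 2.152] turn [0.001, 0.005, -0.038]
```

Request:
{"name": "move_arm", "arguments": {
  "motion": [
    [[0,0,1],[0,0,0],60],
    [[0,0,1.9],[0,0,0],60],
    [[0,0,2.12],[0,0,0],60],
    [[0,0,2.12],[0,0,0],60],
    [[0,0,2.15],[0,0,0],60],
    [[0,0,2.17],[0,0,0],60],
    [[0,0,2.2],[0,0,0],60],
    [[0,0,2.2],[0,0,0],60]
  ]
}}

```text
time_s: 3.05
eef_pos: [0.491, 0.0436, 0.0476]
eef_rot: [0.0, 0.607, 0.795, 0.0]
wrist_force: [-1.1, 0.9, -0.2]
opening: 0.601
```

```bash
python3 -c "
from h import *
state()"
```

```text
t 3.05 base-frame TCP mm [-64.999, 86.755, -0.0] z 47.6 F [-1.1  0.9 -0.2] open 0.6011319423886216
```

Request:
{"name": "move_arm", "arguments": {
  "motion": [
    [[0,0,0.017],[0,0,0],60],
    [[0,0,0.033],[0,0,0],60],
    [[0,0,0.05],[0,0,0],60],
    [[0,0,0.05],[0,0,0],60]
  ]
}}

```text
time_s: 3.55
eef_pos: [0.4907, 0.0436, 0.0441]
eef_rot: [-0.0, 0.607, 0.795, -0.0]
wrist_force: [-0.3, 0.0, 0.5]
opening: 0.597
```

Request:
{"name": "move_arm", "arguments": {
  "motion": [
    [[0,0,0.017],[0,0,0],60],
    [[0,0,0.033],[0,0,0],60],
    [[0,0,0.033],[0,0,0],60]
  ]
}}

```text
time_s: 3.92
eef_pos: [0.4907, 0.0436, 0.0422]
eef_rot: [-0.0, 0.607, 0.795, -0.0]
wrist_force: [0.5, -0.5, 0.3]
opening: 0.597
```

Request:
{"name": "move_arm", "arguments": {
  "motion": [
    [[0,0,0.017],[0,0,0],60],
    [[0,0,0.033],[0,0,0],60],
    [[0,0,0.033],[0,0,0],60]
  ]
}}

```text
time_s: 4.3
eef_pos: [0.4909, 0.0436, 0.0408]
eef_rot: [-0.0, 0.607, 0.795, -0.0]
wrist_force: [-1.6, 0.1, 5.5]
opening: 0.6
```

Request:
{"name": "move_arm", "arguments": {
  "motion": [
    [[0,0,-0.8],[0,0,0],60],
    [[-0.9,0.1,-1.0],[0,0,0],60],
    [[-1.9,0.2,-1.0],[0,0,0],60],
    [[-2.9,0.3,-1.0],[0,0,0],60],
    [[-3.78,0.42,-1.0],[0,0,0],60],
    [[-3.78,0.42,-0.5],[0,0,0],60],
    [[-3.78,0.42,-0.05],[0,0,0],60],
    [[-3.78,0.42,-0.05],[0,0,0],60]
  ]
}}

```text
time_s: 5.3
eef_pos: [0.5726, -0.1678, 0.0408]
eef_rot: [-0.003, 0.607, 0.794, -0.0]
wrist_force: [-0.1, 1.1, 0.2]
opening: 0.602
```

```bash
python3 -c "
from h import *
state(); a=viewer.camera('top');cv2.imwrite('pics/c1.png',cv2.resize(a[135:265,222:347],None,fx=4.6,fy=4.6,interpolation=cv2.INTER_CUBIC))"
```

```text
t 5.3 base-frame TCP mm [-41.806, -138.613, -0.001] z 40.8 F [-0.1  1.1  0.2] open 0.6019305497322389
```

View pics/c1.png

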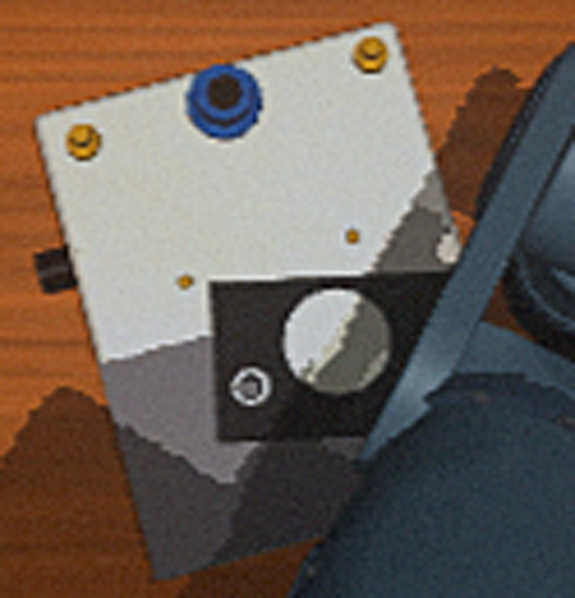

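The plate is unmoved (its hole is still at crop (251,386)), and the gripper is at its right side. I check the height, then push sideways.

Request:
{"name": "move_arm", "arguments": {
  "motion": [
    [[0.1,0,0],[0,0,0],60],
    [[0.2,0,0],[0,0,0],60]
  ]
}}

```text
time_s: 5.6
eef_pos: [0.5723, -0.1568, 0.0447]
eef_rot: [0.001, 0.607, 0.795, 0.0]
wrist_force: [0.1, -0.8, 0.6]
opening: 0.6
```

Request:
{"name": "move_arm", "arguments": {
  "motion": [
    [[0.1,0,0.01],[0,0,0],60],
    [[0.2,0,0.02],[0,0,0],60],
    [[0.3,0,0.02],[0,0,0],60],
    [[0.4,0,0.02],[0,0,0],60],
    [[0.47,0,0.02],[0,0,0],60],
    [[0.54,0,0.02],[0,0,0],60],
    [[0.61,0,0.02],[0,0,0],60],
    [[0.68,0,0.02],[0,0,0],60],
    [[0.73,0,0.02],[0,0,0],60],
    [[0.73,0,0.02],[0,0,0],60]
  ]
}}

```text
time_s: 6.85
eef_pos: [0.5598, -0.1144, 0.0421]
eef_rot: [-0.0, 0.607, 0.795, 0.0]
wrist_force: [0.2, 0.4, -0.3]
opening: 0.599
```

```bash
python3 -c "
from h import *
state(); a=viewer.camera('top');cv2.imwrite('pics/top2.png',a);b=viewer.camera('side');cv2.imwrite('pics/side2.png',b)
cv2.imwrite('pics/c2.png',np.hstack([cv2.resize(a[175:265,222:347],(500,360),interpolation=cv2.INTER_CUBIC),cv2.resize(b[190:260,230:360],(300,162))]) if 0 else cv2.resize(a[135:265,222:347],None,fx=4.6,fy=4.6,interpolation=cv2.INTER_CUBIC))"
```

```text
t 6.85 base-frame TCP mm [-40.062, -83.748, 0.0] z 42.1 F [ 0.2  0.4 -0.3] open 0.5986764318452492
```

View pics/c2.png

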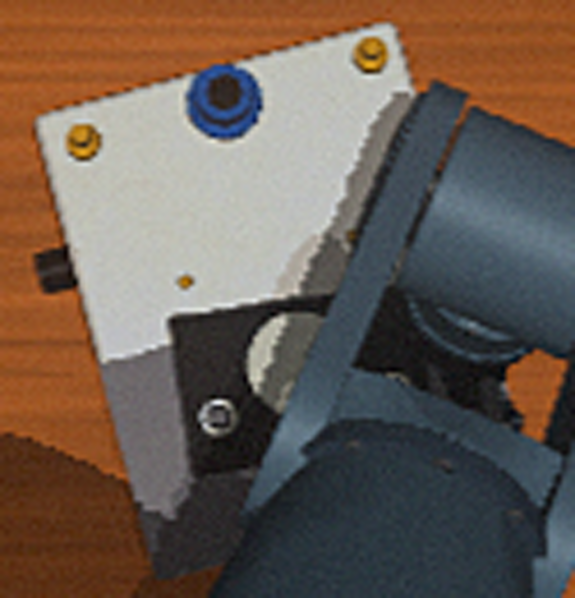

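```bash
python3 - <<'E'
from h import *
q=lambda P:np.array(P)/4.6+[222-.4,135-.4]
p,r=fit("top",q([(217,418),(172,318),(193,475),(325,294)]),[(-15,50),(45,70),(-45,70),(45,-15)],[.046]*4)
print(rel(B,p),r.round(1).tolist()); 
p,r=fit("top",q([(217,418),(172,318),(193,475)]),[(-15,50),(45,70),(-45,70)],[.046]*3)
print(rel(B,p),r.round(1).tolist()); 
E
```

```text
[-0.04316612 -0.00079857 -0.1355549 ] [[0.7, -2.3], [0.8, -0.1], [0.4, 0.2], [-1.9, 2.2]]
[-4.36241190e-02  7.77699285e-05 -1.36228823e-01] [[0.1, -1.6], [0.1, 0.6], [-0.2, 1.0]]
```

Request:
{"name": "move_arm", "arguments": {
  "motion": [
    [[-0.25,0,0],[0,0,0],60],
    [[-0.25,0,-0.9],[0,0,0],60],
    [[0.1,-0.3,-1.0],[0,0,1.3],60],
    [[0.5,-0.7,-1.0],[0,0,2.6],60],
    [[0.9,-1.1,-1.0],[0,0,3.9],60],
    [[1.4,-1.45,-1.0],[0,0,5.2],60],
    [[1.4,-1.45,-1.0],[0,0,6.5],60],
    [[1.4,-1.45,-1.0],[0,0,7.8],60],
    [[1.4,-1.45,-1.0],[0,0,9.1],60],
    [[1.4,-1.45,-1.0],[0,0,10.4],60]
  ]
}}

```text
time_s: 8.2
eef_pos: [0.4544, -0.0575, 0.1024]
eef_rot: [0.0, 0.982, 0.188, 0.0]
wrist_force: [0.3, -0.4, -0.5]
opening: 0.602
```

Request:
{"name": "move_arm", "arguments": {
  "motion": [
    [[0,0,0],[0,0,0.85],60],
    [[0,0,0],[0,0,0.85],60]
  ]
}}

```text
time_s: 8.45
eef_pos: [0.4543, -0.0573, 0.1023]
eef_rot: [0.0, 0.991, 0.133, 0.0]
wrist_force: [-0.6, 0.4, -0.3]
opening: 0.597
```

```bash
python3 -c "
from h import *
state();goal(-127,0,42,-np.pi/2)
viewer.camera('top')
a=viewer.camera('top');cv2.imwrite('pics/c3.png',cv2.resize(a[135:265,222:347],None,fx=4.6,fy=4.6,interpolation=cv2.INTER_CUBIC))"
```

```text
t 8.45 base-frame TCP mm [-126.865, -0.973, -1.571] z 102.3 F [-0.6  0.4 -0.3] open 0.5971978174737747
(-127, 0, 42) shift [-0.002, -0.016, 1.005] turn [0.002, -0.001, 0.002]
```

View pics/c3.png

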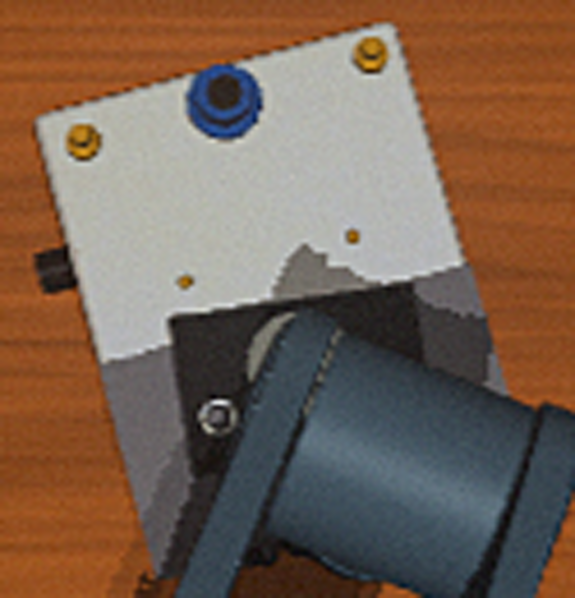

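Plate corners sit at crop (172,318), (412,284) and (193,475), with the left hole at (217,418). The plate is still turned about -0.13 from the base. Now I descend and push along the base's x.

```bash
python3 - <<'E'
from h import *
q=lambda P:np.array(P)/4.6+[222-.4,135-.4]
p,r=fit("top",q([(217,418),(172,318),(193,475),(412,284)]),[(-15,50),(45,70),(-45,70),(45,-70)],[.046]*4)
print(rel(B,p),r.round(1).tolist()); 
E
```

```text
[-0.04285759  0.00041838 -0.12466304] [[0.2, -1.3], [-0.1, 1.5], [-0.3, 0.9], [0.2, -1.1]]
```

Request:
{"name": "move_arm", "arguments": {
  "motion": [
    [[0,0,0.6],[0,0,0],60],
    [[0,0,0.9],[0,0,0],60],
    [[0,0,0.98],[0,0,0],60],
    [[0.1,0,1.0],[0,0,0],60],
    [[0.25,0,1.0],[0,0,0],60],
    [[0.4,0,1.0],[0,0,0],60],
    [[0.5,0,1.0],[0,0,0],60],
    [[0.6,0,1.0],[0,0,0],60],
    [[0.7,0,1.0],[0,0,0],60],
    [[0.75,0,1.0],[0,0,0],60]
  ]
}}

```text
time_s: 9.8
eef_pos: [0.4975, -0.0446, 0.0421]
eef_rot: [-0.0, 0.991, 0.133, -0.0]
wrist_force: [-2.8, -1.6, 1.8]
opening: 0.603
```

```bash
python3 -c "
from h import *
state()
a=viewer.camera('top');cv2.imwrite('pics/c4.png',cv2.resize(a[135:265,222:347],None,fx=4.6,fy=4.6,interpolation=cv2.INTER_CUBIC))"
```

```text
t 9.8 base-frame TCP mm [-81.825, -0.065, -1.571] z 42.1 F [-2.8 -1.6  1.8] open 0.6027902734824869
```

View pics/c4.png

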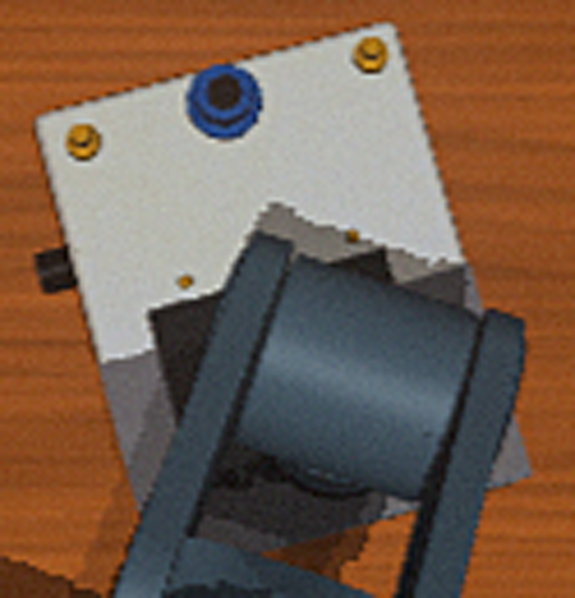

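```bash
python3 - <<'E'
from h import *
q=lambda P:np.array(P)/4.6+[222-.4,135-.4]
p,r=fit("top",q([(150,312),(385,248)]),[(45,70),(45,-70)],[.046]*2)
print(rel(B,p),r.round(1).tolist()); 
E
```

```text
[-0.02802896  0.00462508  0.00298505] [[-0.2, 0.8], [0.2, -0.8]]
```

Request:
{"name": "move_arm", "arguments": {
  "motion": [
    [[-0.2,0,0],[0,0,0],60],
    [[-0.2,0,-0.9],[0,0,0],60],
    [[0,-0.4,-1.0],[0,0,-1.3],60],
    [[0.3,-0.9,-1.0],[0,0,-2.6],60],
    [[0.6,-1.4,-1.0],[0,0,-3.9],60],
    [[0.9,-1.9,-1.0],[0,0,-5.2],60],
    [[0.9,-2.25,-1.0],[0,0,-6.5],60],
    [[0.9,-2.25,-1.0],[0,0,-7.8],60],
    [[0.9,-2.25,-1.0],[0,0,-9.1],60],
    [[0.9,-2.25,-1.0],[0,0,-10.4],60]
  ]
}}

```text
time_s: 11.1
eef_pos: [0.5133, 0.0996, 0.102]
eef_rot: [-0.0, 0.651, 0.759, -0.0]
wrist_force: [-0.7, 1.1, -0.4]
opening: 0.598
```

Request:
{"name": "move_arm", "arguments": {
  "motion": [
    [[0,0,0],[0,0,-0.85],60],
    [[0,0,0],[0,0,-0.85],60]
  ]
}}

```text
time_s: 11.35
eef_pos: [0.5135, 0.0994, 0.102]
eef_rot: [-0.0, 0.608, 0.794, -0.0]
wrist_force: [-0.3, 0.7, 0.6]
opening: 0.598
```

```bash
python3 -c "
from h import *
state()
viewer.camera('top');a=viewer.camera('top');cv2.imwrite('pics/c5.png',cv2.resize(a[135:265,222:347],None,fx=4.6,fy=4.6,interpolation=cv2.INTER_CUBIC))"
```

```text
t 11.35 base-frame TCP mm [-28.588, 134.735, -0.002] z 102.0 F [-0.3  0.7  0.6] open 0.5976432629608689
```

View pics/c5.png

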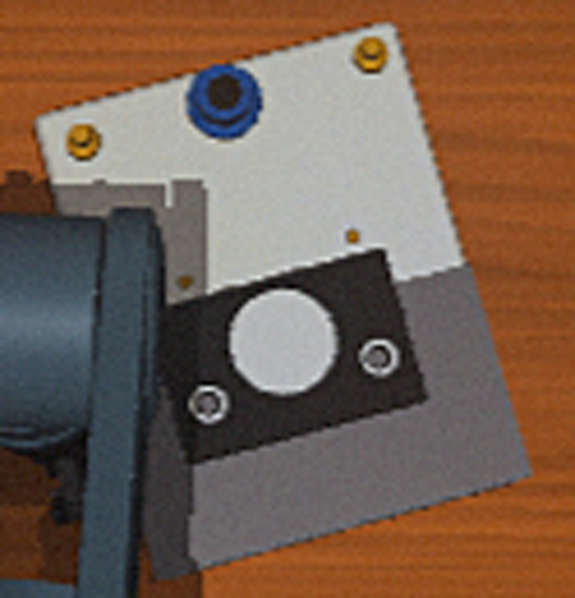

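```bash
cat >> h.py <<'E'
def cen(g,uv,h):
    u,v=np.round(uv).astype(int); w=g[v-h:v+h+1,u-h:u+h+1].astype(float); w=np.clip(w-np.percentile(w,40),0,None)
    Y,X=np.mgrid[v-h:v+h+1,u-h:u+h+1]; return [(w*X).sum()/w.sum(),(w*Y).sum()/w.sum()]
E
python3 - <<'E'
from h import *
q=lambda P:np.array(P)/4.6+[222-.4,135-.4]
a0=cv2.imread("pics/top0.png").astype(float); s=a0[...,2]-a0[...,0]  # yellow-ness
pins=[cen(s,p,3) for p in q([(185,281),(352,237)])]
a=viewer.camera("top"); g=cv2.cvtColor(a,cv2.COLOR_BGR2GRAY)
ho=[cen(g,p,5) for p in q([(209,404),(379,357)])]
print(pins,q([(185,281),(352,237)]),ho,q([(209,404),(379,357)]))
b,r=fit("top",pins,[(30,50),(30,-50)],[.0345]*2); print("base from pins",b,r.round(1).tolist())
for H in (ho,q([(209,404),(379,357),(386,249),(427,400),(192,463)])):
    p,r=fit("top",H,[(-15,50),(-15,-50),(45,-70),(-45,-70),(-45,70)][:len(H)],[.046]*len(H)); print(rel(b,p),rel(B,p),r.round(1).tolist())
E
```

```text
[[np.float64(261.82458563535914), np.float64(195.6961325966851)], [np.float64(298.23880597014926), np.float64(186.00271370420623)]] [[261.8173913  195.68695652]
 [298.12173913 186.12173913]] [[np.float64(267.2643757159221), np.float64(222.4270332187858)], [np.float64(304.0892058760911), np.float64(212.17606983180752)]] [[267.03478261 222.42608696]
 [303.99130435 212.20869565]]
base from pins [ 0.57694442 -0.02269578  0.26354108] [[-0.1, 0.2], [0.1, -0.2]]
[-0.02793515  0.00509862  0.00902789] [-0.02737452  0.0053736   0.00660897] [[-0.1, 0.4], [0.1, -0.4]]
[-0.02809936  0.00498026 -0.00031026] [-0.02753902  0.00525564 -0.00272918] [[0.2, -0.1], [-0.4, -0.8], [0.8, 0.1], [0.2, -1.2], [-0.8, 1.9]]
```

Request:
{"name": "move_arm", "arguments": {
  "motion": [
    [[-0.55,0,0],[0,0,0],60],
    [[-0.55,0,0.6],[0,0,0],60],
    [[-0.55,0,0.95],[0,0,0],60],
    [[-0.6,0,1.0],[0,0,0],60],
    [[-0.7,0,1.0],[0,0,0],60],
    [[-0.8,0,1.0],[0,0,0],60],
    [[-0.84,0,1.0],[0,0,0],60],
    [[-0.88,0,1.0],[0,0,0],60],
    [[-0.92,0,1.0],[0,0,0],60],
    [[-0.92,0,1.0],[0,0,0],60]
  ]
}}

```text
time_s: 12.75
eef_pos: [0.5287, 0.0462, 0.0422]
eef_rot: [0.0, 0.607, 0.795, -0.0]
wrist_force: [-0.2, -0.2, 0.3]
opening: 0.602
```

```bash
python3 - <<'E'
from h import *
state()
a=viewer.camera("top");g=cv2.cvtColor(a,cv2.COLOR_BGR2GRAY);cv2.imwrite('pics/c6.png',cv2.resize(a[135:265,222:347],None,fx=4.6,fy=4.6,interpolation=cv2.INTER_CUBIC))
b=np.array([ 0.57694442,-0.02269578,0.265])
h=[cen(g,cen(g,p,5),5) for p in [(267.5,222),(304.5,212)]]
print(h);p,r=fit("top",h,[(-15,50),(-15,-50)],[.046]*2);print(rel(b,p),r.round(1).tolist())
E
```

```text
t 12.75 base-frame TCP mm [-27.859, 79.375, -0.0] z 42.2 F [-0.2 -0.2  0.3] open 0.6019687047297768
[[np.float64(268.80127186009537), np.float64(218.39904610492846)], [np.float64(307.1782503836878), np.float64(211.41240955930718)]]
[-0.02352905 -0.00366466 -0.0841658 ] [[0.1, -0.6], [-0.1, 0.6]]
```

View pics/c6.png

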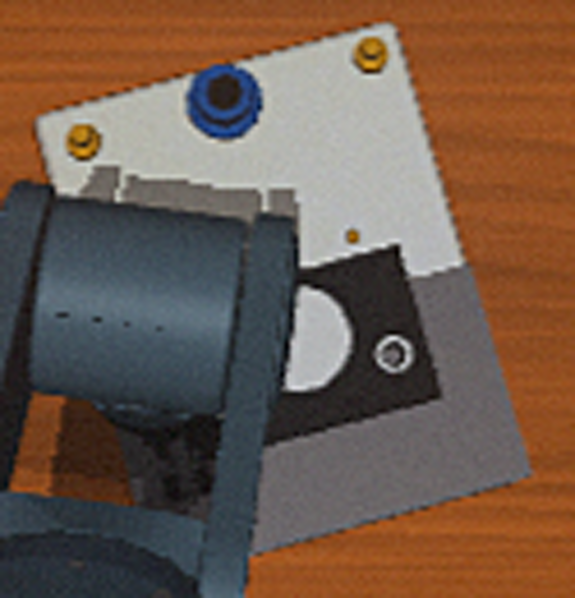

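```bash
python3 - <<'E'
from h import *
a=viewer.camera("top");g=cv2.cvtColor(a,cv2.COLOR_BGR2GRAY)
b=np.array([ 0.57694442,-0.02269578,0.265])
q=lambda P:np.array(P)/4.6+[222-.4,135-.4]
h=[cen(g,q([(394,352)])[0],5)]+list(q([(400,245),(441,395)]))
p,r=fit("top",h,[(-15,-50),(45,-70),(-45,-70)],[.046]*3);print(rel(b,p),r.round(1).tolist())
for q_ in [(379,357),(394,352)]: print(rel(b,np.r_[ray("top",[cen(g,q([q_])[0],5)],.046)[0][:2],0]))
E
```

```text
[-0.02718978 -0.00282811 -0.01328224] [[-0.2, 0.2], [0.8, 0.1], [-0.6, -0.3]]
[-0.04199709 -0.05014059 -0.265     ]
[-0.04273066 -0.05288344 -0.265     ]
```

The right hole is at crop (394,352), so the plate is square but about 2.9 mm past centre to -y. I will take that out with a slightly slanted two-finger push.

Request:
{"name": "move_arm", "arguments": {
  "motion": [
    [[0.25,0,0],[0,0,0],60],
    [[0.25,0,-0.9],[0,0,0],60],
    [[0,-0.3,-1.0],[0,0,1.3],60],
    [[-0.4,-0.6,-1.0],[0,0,2.6],60],
    [[-0.8,-0.9,-1.0],[0,0,3.9],60],
    [[-1.33,-1.2,-1.0],[0,0,5.2],60],
    [[-1.33,-1.2,-1.0],[0,0,6.5],60],
    [[-1.33,-1.2,-1.0],[0,0,7.8],60],
    [[-1.33,-1.2,-1.0],[0,0,9.1],60],
    [[-1.33,-1.2,-1.0],[0,0,10.4],60]
  ]
}}

```text
time_s: 14.1
eef_pos: [0.4798, -0.0487, 0.102]
eef_rot: [-0.0, 0.982, 0.188, -0.0]
wrist_force: [-0.6, -0.5, 0.9]
opening: 0.601
```

Request:
{"name": "move_arm", "arguments": {
  "motion": [
    [[0,0,0],[0,0,0.85],60],
    [[0,0,0.5],[0,0,0.85],60],
    [[0,0,1],[0,0,0.85],60],
    [[0,0,1],[0,0,0.85],60]
  ]
}}

```text
time_s: 14.6
eef_pos: [0.4805, -0.049, 0.0418]
eef_rot: [0.0, 0.991, 0.133, 0.0]
wrist_force: [1.0, -0.4, -0.2]
opening: 0.6
```

```bash
python3 - <<'E'
from h import *
state()
E
```

```text
t 14.6 base-frame TCP mm [-99.399, 0.203, -1.571] z 41.8 F [ 1.  -0.4 -0.2] open 0.5997389182851991
```

Request:
{"name": "move_arm", "arguments": {
  "motion": [
    [[0.2,0,0],[0,0,0],60],
    [[0.3,0,0],[0,0,0],60],
    [[0.35,0,0],[0,0,0],60],
    [[0.45,-0.01,0],[0,0,0],60],
    [[0.55,-0.02,0],[0,0,0],60],
    [[0.65,-0.03,0],[0,0,0],60],
    [[0.75,-0.04,0],[0,0,0],60],
    [[0.83,-0.05,0],[0,0,0],60],
    [[0.9,-0.05,0],[0,0,0],60],
    [[0.9,-0.05,0],[0,0,0],60]
  ]
}}

```text
time_s: 15.85
eef_pos: [0.532, -0.0323, 0.0423]
eef_rot: [0.0, 0.991, 0.133, 0.001]
wrist_force: [0.4, -0.1, -0.1]
opening: 0.595
```

```bash
python3 - <<'E'
from h import *
state()
a=viewer.camera("top");cv2.imwrite('pics/top7.png',a);cv2.imwrite('pics/c7.png',cv2.resize(a[135:265,222:347],None,fx=4.6,fy=4.6,interpolation=cv2.INTER_CUBIC))
E
```

```text
t 15.85 base-frame TCP mm [-45.313, 2.727, -1.571] z 42.3 F [ 0.4 -0.1 -0.1] open 0.5954148031784348
```

View pics/c7.png

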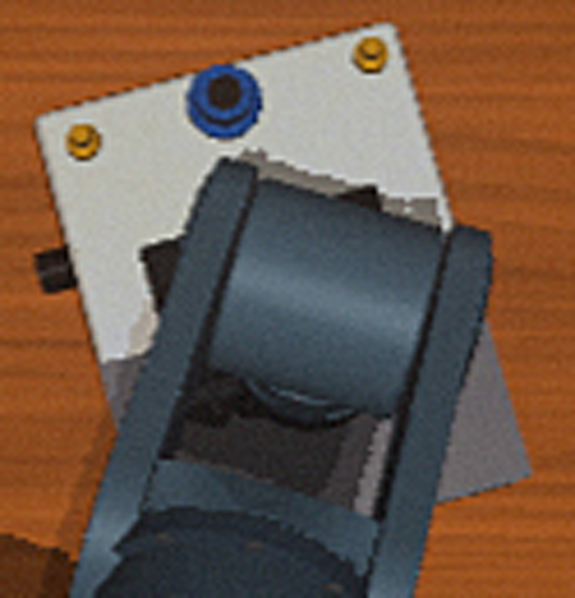

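```bash
python3 - <<'E'
from h import *
q=lambda P:np.array(P)/4.6+[222-.4,135-.4]
b=np.array([ 0.57694442,-0.02269578,0.265])
p,r=fit("top",q([(142,248),(375,186)]),[(45,70),(45,-70)],[.046]*2)
print(rel(b,p),r.round(1).tolist()); 
# seated prediction of the far corners, and what now would look at y=0
for x in (.009,.045):
  L=np.array([[x+.045,.07],[x+.045,-.07]]);c,k=np.cos(b[2]),np.sin(b[2])
  W=np.c_[L@np.array([[c,k],[-k,c]])+b[:2],[.046 if x<.02 else .040]*2]; print((proj("top",W)-[221.6,134.6])*4.6)
E
```

```text
[ 7.85792196e-03 -8.53662485e-05 -7.34822190e-04] [[-0.3, 1.2], [0.3, -1.2]]
[[139.21671552 246.78799681]
 [376.30221848 183.52658061]]
[[123.55205795 189.12689053]
 [358.61858764 126.68842995]]
```

Request:
{"name": "move_arm", "arguments": {
  "motion": [
    [[0.08,0,0.005],[0,0,0],60],
    [[0.16,0,0.008],[0,0,0],60],
    [[0.24,0,0.008],[0,0,0],60],
    [[0.32,0,0.008],[0,0,0],60],
    [[0.4,0,0.008],[0,0,0],60],
    [[0.46,0,0.008],[0,0,0],60],
    [[0.52,0,0.008],[0,0,0],60],
    [[0.56,0,0.008],[0,0,0],60],
    [[0.58,0,0.008],[0,0,0],60],
    [[0.58,0,0.008],[0,0,0],60]
  ]
}}

```text
time_s: 17.15
eef_pos: [0.5654, -0.0232, 0.0418]
eef_rot: [0.0, 0.991, 0.132, 0.0]
wrist_force: [0.6, -0.1, 0.5]
opening: 0.599
```

Request:
{"name": "move_arm", "arguments": {
  "motion": [
    [[0.017,0,0],[0,0,0],60],
    [[0.034,0,0],[0,0,0],60],
    [[0.034,0,0],[0,0,0],60]
  ]
}}

```text
time_s: 17.52
eef_pos: [0.5666, -0.0227, 0.0415]
eef_rot: [-0.0, 0.991, 0.132, -0.0]
wrist_force: [-1.7, -0.3, 0.6]
opening: 0.604
```

```bash
python3 - <<'E'
from h import *
state()
a=viewer.camera("top");b=viewer.camera("side")
cv2.imwrite('pics/c8.png',np.hstack([cv2.resize(a[145:255,222:332],(400,400),interpolation=cv2.INTER_CUBIC),cv2.resize(b[180:260,240:320+0],(400,400),interpolation=cv2.INTER_CUBIC)]))
E
```

```text
t 17.525 base-frame TCP mm [-9.438, 2.91, -1.571] z 41.5 F [-1.7 -0.3  0.6] open 0.6043866320962429
```

View pics/c8.png

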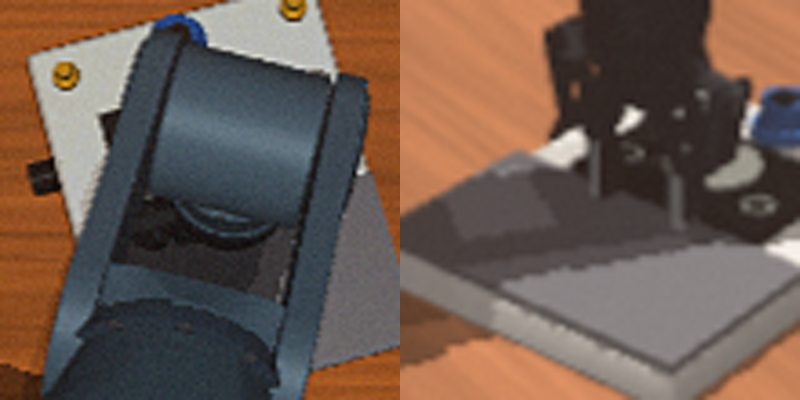

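The side view shows both fingertips on the plate's near edge at the step, and the right hole ring at about (760,203) of the composite. I have viewed 11 pictures, so I'll go by force now and keep the last view for the final check.

Request:
{"name": "move_arm", "arguments": {
  "motion": [
    [[0.017,0,0],[0,0,0],60],
    [[0.025,0,0],[0,0,0],60],
    [[0.025,0,0],[0,0,0],60]
  ]
}}

```text
time_s: 18.0
eef_pos: [0.5684, -0.0223, 0.0416]
eef_rot: [-0.0, 0.991, 0.132, -0.0]
wrist_force: [-1.3, 0.4, 0.5]
opening: 0.6
```

Request:
{"name": "move_arm", "arguments": {
  "motion": [
    [[0.017,0,0],[0,0,0],60],
    [[0.025,0,0],[0,0,0],60],
    [[0.025,0,0],[0,0,0],60]
  ]
}}

```text
time_s: 18.38
eef_pos: [0.5697, -0.022, 0.0416]
eef_rot: [-0.0, 0.991, 0.132, -0.0]
wrist_force: [-2.4, 0.3, -0.1]
opening: 0.595
```

```bash
python3 - <<'E'
from h import *
state()
E
```

```text
t 18.375 base-frame TCP mm [-6.24, 2.803, -1.571] z 41.6 F [-2.4  0.3 -0.1] open 0.595371030265122
```

Request:
{"name": "move_arm", "arguments": {
  "motion": [
    [[0.017,0,0],[0,0,0],60],
    [[0.025,0,0],[0,0,0],60],
    [[0.025,0,0],[0,0,0],60]
  ]
}}

```text
time_s: 18.75
eef_pos: [0.5701, -0.0219, 0.0414]
eef_rot: [-0.0, 0.991, 0.133, -0.001]
wrist_force: [-7.5, -1.9, 2.7]
opening: 0.598
```

```bash
python3 - <<'E'
from h import *
state()
K=np.array([ 0.57694442,-0.02269578,0.265])
s=viewer.camera("side"); cv2.imwrite("pics/s9.png",s); g=cv2.cvtColor(s,cv2.COLOR_BGR2GRAY)
c,k=np.cos(K[2]),np.sin(K[2])
for x,z in ((.030,.040),(.030,.046),(.026,.046),(.026,.044)):
  print(x,z,proj("side",[[K[0]+c*x+k*.05,K[1]+k*x-c*.05,z]]).round(2))
u=proj("side",[[K[0]+c*.03+k*.05,K[1]+k*.03-c*.05,.042]])[0]; print(cen(g,u,5))
u=u.round().astype(int);print(g[u[1]-7:u[1]+8,u[0]-9:u[0]+10])
E
```

```text
t 18.75 base-frame TCP mm [-5.861, 2.816, -1.571] z 41.4 F [-7.5 -1.9  2.7] open 0.5984256480715264
0.03 0.04 [[311.17 220.37]]
0.03 0.046 [[311.21 218.62]]
0.026 0.046 [[310.4  219.15]]
0.026 0.044 [[310.39 219.74]]
[np.float64(310.12876331635016), np.float64(217.9666512274201)]
[[ 46  65 107 133 144 153 153 153 152 152 127  68  41  41  41  42  40  41
   41]
 [ 63 112 145 153 152 151 152 152 153 135  92  45  41  39  44  42  41  42
   43]
 [112 145 153 152 152 153 152 149 133  94  55  41  41  41  40  41  42  43
   42]
 [124 152 150 140 129 122 107  94  77  53  42  40  39  44  40  41  42  44
   42]
 [ 79  93  92  84  75  67  55  46  41  42  41  41  43  40  40  42  43  41
   40]
 [ 42  40  40  39  39  41  42  40  62  78  79  71  50  41  42  43  43  42
   43]
 [ 41  39  39  40  41  42  61  93  91  60  65  75  92  83  41  41  42  41
   42]
 [ 39  40  39  40  39  41  68  95  80  39  43  51  93  96  51  40  41  43
   42]
 [ 39  37  39  39  40  40  49  77  85  92  89  94 109  82  46  42  42  43
   40]
 [ 40  39  41  41  41  40  41  51  61  70  64  69  74  55  42  43  43  37
   41]
 [ 39  39  39  39  41  41  40  41  42  40  42  40  42  41  42  40  40  60
  105]
 [ 40  40  40  39  40  40  41  42  42  41  41  42  42  40  41  41  63 108
  140]
 [ 50  43  37  39  38  38  39  40  42  42  40  40  41  39  49  97 131 141
  149]
 [ 63  58  57  51  41  41  40  43  41  40  41  41  41  60 106 139 148 148
  149]
 [ 66  66  65  69  69  55  43  39  40  41  39  44  79 119 143 149 150 150
  195]]
```

Stopped with the force rising to 7.5 N while the tool barely moved, so the plate has probably met the pins. I back off and look.

Request:
{"name": "move_arm", "arguments": {
  "motion": [
    [[-0.15,0,0],[0,0,0],60],
    [[-0.25,0,-0.2],[0,0,0],60],
    [[-0.6,0,-1.0],[0,0,0],60],
    [[-1.2,-0.6,-1.6],[0,0,0],60],
    [[-1.5,-1.5,-2],[0,0,0],60],
    [[-1.5,-2.5,-2],[0,0,0],60],
    [[-1.5,-3.4,-2],[0,0,0],60],
    [[-1.5,-3.5,-2],[0,0,0],60],
    [[-1.5,-3.5,-2],[0,0,0],60]
  ]
}}

```text
time_s: 19.92
eef_pos: [0.4296, 0.1576, 0.1624]
eef_rot: [0.0, 0.991, 0.133, 0.001]
wrist_force: [-0.2, -0.0, 0.5]
opening: 0.598
```

```bash
python3 - <<'E'
from h import *
state()
K=np.array([ 0.57694442,-0.02269578,0.265]);c,k=np.cos(K[2]),np.sin(K[2])
a=viewer.camera("top");s=viewer.camera("side")
cv2.imwrite("pics/t10.png",a);cv2.imwrite("pics/s10.png",s)
f=lambda im,x0,y0,w:cv2.resize(im[y0:y0+w,x0:x0+w],(400,400),interpolation=cv2.INTER_CUBIC)
cv2.imwrite('pics/c9.png',np.hstack([f(a,225,140,90),f(s,262,182,80)]))
for n,im,z0 in(("top",a,.04),("side",s,.04)):
  g=cv2.cvtColor(im,cv2.COLOR_BGR2GRAY)
  for y in(.05,-.05):
    u=proj(n,[[K[0]+c*.03-k*y,K[1]+k*.03+c*y,.04]])[0]; v=cen(g,cen(g,u,5),4)
    print(n,y,"pred",u.round(2),"cen",np.round(v,2),"base xy if z=40/46",[rel(K,np.r_[ray(n,[v],z)[0][:2],0])[:2].round(4).tolist() for z in(.04,.046)])
E
```

```text
t 19.925 base-frame TCP mm [-94.221, 212.876, -1.57] z 162.4 F [-0.2 -0.   0.5] open 0.5981768517466685
top 0.05 pred [261.68 195.39] cen [261.58 194.59] base xy if z=40/46 [[0.0321, 0.0497], [0.0311, 0.0499]]
top -0.05 pred [298.42 185.56] cen [298.13 184.59] base xy if z=40/46 [[0.0327, -0.05], [0.0317, -0.0493]]
side 0.05 pred [284.96 209.97] cen [281.91 205.76] base xy if z=40/46 [[0.0449, 0.0745], [0.0365, 0.0675]]
side -0.05 pred [311.17 220.37] cen [309.22 216.4 ] base xy if z=40/46 [[0.0452, -0.0315], [0.0368, -0.0376]]
```

View pics/c9.png

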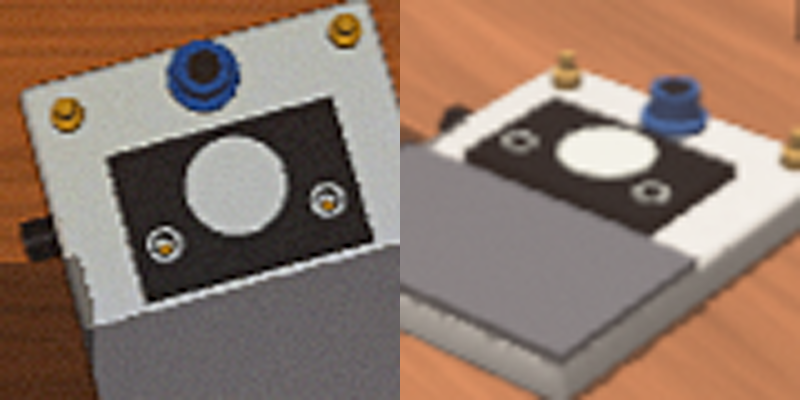

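```bash
python3 - <<'E'
from h import *
def ring(im,u):
    g=cv2.cvtColor(cv2.resize(im,None,fx=4,fy=4,interpolation=cv2.INTER_CUBIC),cv2.COLOR_BGR2GRAY)
    n,l,st,c=cv2.connectedComponentsWithStats((g>62).astype(np.uint8)); c=(c+.5)/4-.5
    ok=[i for i in range(1,n) if 60<st[i,4]<1500]
    i=min(ok,key=lambda i:np.linalg.norm(c[i]-u)); x,y,w,h,A=st[i]; return np.array([(x+w/2)/4-.5,(y+h/2)/4-.5]),(w/4,h/4)
def tri(u,v):
    def f(P): return np.r_[proj("top",[P])[0]-u,proj("side",[P])[0]-v]
    r=least_squares(f,[.57,-.02,.04]); return r.x,r.fun
T0,S0,T1,S1=[cv2.imread("pics/%s.png"%n) for n in("top0","side0","t10","s10")]
q=lambda P:np.array(P)/4.6+[221.6,134.6]
t0=q([(251,386),(428,376)])
t1=[(261.6,194.8),(298.2,184.9)]
s1=[(285.8,210),(312.2,220.2)]
s0=proj("side",ray("top",t0,.046))
for T,S,tt,ss in((T0,S0,t0,s0),(T1,S1,t1,s1)):
  for a,b in zip(tt,ss):
    (u,w1),(v,w2)=ring(T,a),ring(S,b); P,e=tri(u,v); print(u,w1,v,w2,(P*1e3).round(1),e.round(2))
E
```

```text
[276.125 218.625] (np.float64(9.25), np.float64(8.75)) [297.  233.5] (np.float64(9.5), np.float64(6.5)) [560.9 -18.3 -13.2] [  4.93  -8.36 -10.62   1.68]
[314.75 216.5 ] (np.float64(9.0), np.float64(8.5)) [297.  233.5] (np.float64(9.5), np.float64(6.5)) [ 536.1 -104.3   45.9] [-0.03  0.05  0.06 -0.01]
[261.75 194.5 ] (np.float64(9.0), np.float64(8.5)) [311.75 220.  ] (np.float64(9.0), np.float64(5.5)) [632.4  17.4 -10.7] [  6.2  -10.22 -13.51   2.42]
[298.375 184.5  ] (np.float64(8.75), np.float64(8.5)) [311.75 220.  ] (np.float64(9.0), np.float64(5.5)) [621.6 -62.9  40.3] [-0.04  0.06  0.07 -0.01]
```

```bash
python3 - <<'E'
from h import *
r=least_squares(lambda P:np.r_[proj("top",[P])[0]-[261.75,194.5],proj("side",[P])[0]-[285.6,209.9]],[.57,-.02,.04]); print((r.x*1e3).round(1),r.fun.round(2))
a,b=cv2.imread("pics/top0.png"),cv2.imread("pics/t10.png"); d=cv2.absdiff(a,b).max(2)
q=lambda x,y:(int(x/4.6+221.6),int(y/4.6+134.6))
for n,(x,y) in dict(sl=q(82,141),sr=q(370,55),dish=(445,165),jar=(124,257),eye=(430,262),driver=(124,160)).items(): print(n,d[y-6:y+7,x-6:x+7].max())
if 37<r.x[2]*1e3<43: print(workorder.hand_in())
E
```

```text
[595.2  33.3  39.5] [-0.01  0.02  0.02 -0.  ]
sl 18
sr 20
dish 17
jar 19
eye 21
driver 19
the job is handed in; nothing more can be done
None
```

The stage plate is seated on the two brass pins, and I've handed the job in at about 20 s of the 58 s allowed. I pushed it only with the fingertips: sideways against its edges to centre it, and along the base with two fingers until it met the pins.

**Seating:** In the last pictures a brass pin shows through each hole. Locating the hole rings in both cameras puts the plate's top at 40.3 mm (right) and 39.5 mm (left); it should be 40 mm when fully down. The left figure uses a ring position I read by eye, because the automatic detection missed that ring.

**Position:** The plate sits about 2 mm beyond nominal, pressed up to the pins within the hole clearance. It is centred sideways to under 1 mm and square to the base.

**Other items:** The screws, dish, jar, eyepiece and screwdriver look the same before and after. The gripper was clear of everything at hand-in, with no force on the wrist.

**Problems along the way:** The first sideways correction overshot by about 3 mm, which I took out with a slightly slanted push. Camera and arm positions disagreed by about 1–2 mm, within the stated calibration.

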